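# Load the feeder wheel and click it on

## Robot

A 6-joint arm with a two-finger parallel gripper is mounted at the origin on the work surface. World frame = base frame: x ahead of the robot, y to its left, z up, the work surface at z = 0. Lengths are in mm, angles in rad, forces in N, time in s.
With the tool pointing down it reaches from about 275 to 825 mm from the base axis. Payload 4.9 kg.
Tool frame: the origin (TCP) lies on the centre line of the jaws, within the pads' length; the fingertips stand 17 mm ahead of it and the grasp point (between the pads) lies 2 mm behind it; z points along the fingers, y is the line along which they close (so a half turn about z gives the same grasp; the last joint's range is limited). The gripper opens to 85 mm and grips with 20 to 120 N. Pads are 22 mm wide; open, the fingers measure 114 mm over their backs; the gripper's body (76 mm by 85 mm) begins 54 mm behind the grasp point. The pads swing forward as they close: fully open they stand 13 mm farther back than shut.
Start: joints at [1.122, 0.326, -0.193, 1.052, 0, 1.437], TCP at [170.289, 522.992, 216.781] pointing down, gripper open.
Joint ranges: [-2.65, 2.65], [-0.97, 1.79], [-1.3, 1.35], [-1.93, 2.1], [-1.47, 1.37], [-3.14, 3.14]. Speed limits (rad/s): [2.57, 2.57, 3.14, 3.14, 3.14, 3.14].

## Interface

Orientations are given as [roll, pitch, yaw] about the fixed x, y, z axes, in that order (R = Rz(yaw) Ry(pitch) Rx(roll)).
In Python, from cell import telemetry, optics, r gives the robot as it stands. The module is installed in compiled form; this text tells all that it offers.
- The arm moves only by the shell command python3 -m jog 'ROWS' [FORCE]. ROWS is JSON, a list of rows, each a list of 3 entries, a list of its own where there are three numbers: the shift along the tool's x, y, z in cm, then the turn, a rotation vector about the tool's x, y, z in degrees, then the closure in counts, from 0 (fully open) to 255 (shut). In form: [[[tx, ty, tz], [wx, wy, wz], grip], ...]. A call has 1 to 12 rows; each row is the pose to reach, as a shift and turn from the pose commanded when the call began, along the tool's axes at that moment; what a row does not reach only later rows make up. A row lasts 1/12 s, in which the tool goes at most 41.7 mm and 7.16 degrees, less where a joint would pass 70% of its speed; a pose out of reach is approached as far as the arm can. A call with a gripper value outside its range is refused whole. The fingers move at their own pace and stop on an object; FORCE is the grip in N (left out, the last holds). Time passes only in rows, so rows that repeat a pose let the fingers close. It gives the time, the measured TCP pose, the force, the opening and the grip force at its end, in the units of the state.
- telemetry.observe(): the state, without advancing time (a new reading comes with each control period).
- optics.capture(name): name is "side" or "top" or "wrist"; returns the picture (400x640x3 uint8, red, green, blue); there is no depth.
- optics.get_calibration(name): a dict with "K" (3x3 intrinsics, pixels), "D" ([k1, k2, p1, p2, k3] as OpenCV has them; the pictures are not rectified), "pose" (4x4, takes a point from camera to world coordinates); the wrist camera has in their place "T_tool_cam" (4x4, takes a point from camera to tool coordinates, whose origin is the TCP and whose axes are the flange's). Camera axes: x right, y up, looking along -z (the intrinsics and any distortion apply to the point x, -y, -z); pixel columns grow to the right and rows downward; lengths in mm; the calibration is good to about 2 mm. A picture is of the moment at which its call begins: read the wrist's pose just before it. get_calibration takes no time and is no camera call.
- r.sign_off(): hands the job in; it is judged then, once.
The state is a dict: "t": time; "joint_positions": joint angles; "joint_velocities": joint speeds; "joint_torque": joint torques, N m; "position": TCP position; "tool_rot": TCP orientation; "ft_force": force on the tool from outside, world axes, zero at the start; "ft_torque": the same for the moment, N m; "opening": opening from 0.0 (shut) to 1.0 (fully open); "grasp_force": force on a finger pad.
Only numpy, scipy, OpenCV 4.12 (cv2) and the standard library are available. Lean on these libraries where they do the work, as an engineer would, in place of code of your own. Each camera call takes 0.05 s, during which the arm holds its last target. There are 200 camera calls.

## Task

Take the orange-capped feed cartridge from the wooden tray and press it gently but fully home, down onto the floor of the empty pocket at the feeder wheel's brass pointer, then let it go. Then turn the wheel exactly one click anticlockwise (seen from above) by one of its steel posts, so that the next empty pocket comes to rest at the pointer. Leave the other cartridges and things on the bench as they are.

Things in the scene. Friction and masses are not known exactly. Their poses are not given: they have to be found in the camera images.
- cart_orange: The feed cartridge to load: upright closed plastic tube, 95 mm tall, 85 to 170 g. White body 36 mm in diameter from 0 to 58 mm, chamfered 3 x 4 mm at the foot, then an orange cap 32 mm in diameter from 58 to 95 mm (the place to grip). Origin at the centre of the underside, z up along the tube. Stands on the tray.
- cart_spare: A cartridge of the same shape with a blue cap, standing on the same tray 110 to 115 mm (centre to centre) from the orange one, which of the two is where varies; stays there. Origin at the centre of its underside.
- cart_a: Blue-capped cartridge already in pocket1 of the wheel, its foot 50 mm below the rim; stays in its pocket (rides along as the wheel turns). Origin at the centre of its underside.
- cart_b: Blue-capped cartridge already in pocket2 of the wheel, its foot 50 mm below the rim; stays in its pocket. Origin at the centre of its underside.
- tray: Fixed wooden board 110 x 210 x 10 mm on the bench, its length along its y. Origin at the centre of the underside. The two cartridges stand at y = +55 and -55 mm, x within 15 mm of 0.
- stand: Fixed round wooden stand of the feeder wheel, 250 mm in diameter, 22 mm high, with a brass pointer (26 mm high, reaching 153 mm from the centre) at its -x side: the loading mark. A steel detent block stands at its +x side, reaching 153 mm from the centre, 34 mm high. Origin at the centre of the underside.
- wheel (a joint): Turn of the feeder wheel about its upright axis, rad, positive anticlockwise from above; 0 at the start, pocket0 at the pointer. Six clicks (detents) a turn, 1.047 rad apart, either way. A detent holds with about 0.5 N m (5 N at a post, 7 N if turned briskly); past half-way (0.52 rad) the wheel runs on by itself, well damped, into the next click.
- hub (a point): Point on the wheel's axis, level with the pocket rims (90 mm above the bench); its -x axis points to pocket0. The wheel: green disc 236 mm in diameter, top 35 mm above the bench, with six white cups (pockets) on a circle of 70 mm radius, 60 degrees apart, a hub stub 36 mm thick up to 65 mm, and six steel posts on a circle of 105 mm radius, half-way between the pockets.
- pocket0 (a point): Centre of the rim, 90 mm above the bench, of the empty pocket that starts at the brass pointer. Cup about 39 mm wide inside, mouth flared to about 46 mm, 55 mm outside. Its floor is screw-set at a height that is not measured, 20 to 48 mm below the rim: find it by feel. It is thin and gives about 1 mm per 12 N; a push on it above 20 N spoils it. Axes as hub.
- pin (a point): Point on the axis of pocket0, 12 mm below its rim, where the flat top of a brass ejector pin (10 mm in diameter) stands at the start; the point itself stays there. The pin comes up through the floor and sinks as the cartridge is pushed down on it, with a steady friction of about 5 N, so the cartridge does not go home by its own weight; on the floor the resistance rises steeply above that.
- pocket1 (a point): Rim centre of the pocket 60 degrees anticlockwise of pocket0 (seen from above); holds cart_a. The three pockets not named are empty.
- pocket2 (a point): Rim centre of the pocket 120 degrees anticlockwise of pocket0; holds cart_b.
- post (a point): Point on the axis of the steel post 30 degrees clockwise of pocket0 (from above), 145 mm above the bench, 8 mm below its rounded tip; behind it is an empty pocket. The posts are 12 mm in diameter and stand on the disc; the part 90 to 145 mm above the bench can be pushed. The robot must not push on the wheel with more than 25 N.
- jar: Glass feeding jar with a clamp lid, 90 mm in diameter, 133 mm high; a bystander. Origin at the centre of its underside.
- brush: Red plastic brush, 220 mm long, lying along its x, handle to -x; a bystander. Origin under its middle.
- willow: Tied bundle of willow sticks, 280 x 45 x 40 mm, lying; a bystander. Origin under its centre.
- scoop: Small steel scoop, 190 mm long, lying along its x, handle to -x; a bystander. Origin under the back of its pan, where the handle begins.

How it is judged (in metres and radians):
On the way, in this order (a step that is already met when the one before it is completed fails the run):
1. the orange cartridge is pressed home on the floor of pocket0 and let go, the wheel still in its first click (horizontal distance between cart_orange and pocket0 below 0.004 m and angle between cart_orange's own z axis and vertical below 0.12 rad and z of floor_pad_c0 in the frame of cart_orange above -0.003 m and contact force between the fingers and cart_orange below 0.1 N and value of joint wheel between -0.15 and 0.15 rad), for 0.2 s.
2. the wheel is turned one click anticlockwise (value of joint wheel between 0.95 and 1.15 rad), for 0.2 s.
At the end, for the whole second after the job is handed in: The orange cartridge stands upright (within 0.12 rad) in pocket0, within 4 mm of its centre and with under 1.5 mm of gap between its foot and the pocket floor; the wheel rests 1.047 rad (within 0.07) anticlockwise of its start; the two blue cartridges of the wheel are still in their pockets (horizontal distance between cart_orange and pocket0 below 0.004 m and angle between cart_orange's own z axis and vertical below 0.12 rad and z of floor_pad_c0 in the frame of cart_orange above -0.003 m and horizontal distance between cart_a and pocket1 below 0.006 m and z of cart_a in the frame of pocket1 below -0.044 m and horizontal distance between cart_b and pocket2 below 0.006 m and z of cart_b in the frame of pocket2 below -0.044 m and value of joint wheel between 0.977 and 1.117 rad and velocity of joint wheel between -0.05 and 0.05 rad/s and linear speed of cart_orange below 0.02 m/s); the robot touches nothing.
It fails at once if the cartridge is pushed onto the pocket floor with more than 20 N (contact force between cart_orange and floor_pad_c0 above 20 N).
It fails at once if the robot pushes on the wheel with more than 25 N (contact force between any of the fingers, the arm and wheel above 25 N).
It fails at once if the wheel is turned past the one click or back by half a click (value of joint wheel above 1.4 rad or value of joint wheel below -0.5 rad).
It fails at once if a blue cartridge leaves its pocket in the wheel (not (horizontal distance between cart_a and pocket1 below 0.006 m and z of cart_a in the frame of pocket1 below -0.044 m) or not (horizontal distance between cart_b and pocket2 below 0.006 m and z of cart_b in the frame of pocket2 below -0.044 m)).
It fails at once if a bystander on the bench is shifted by more than 20 mm (distance of any of cart_spare, jar, brush, willow, scoop from where it was at the start of the episode above 0.02 m).
It also fails if it takes over 56 s, if anything falls off the work surface, if the arm or the gripper's body presses on something with over 40 N, if the wrist force passes 120 N, or if a joint passes its speed limit or range.

## Working session

There is one attempt and no reset: what is moved stays moved. The work goes in short steps, Python scripts to look and compute and a shell command to move; the robot and the scene stay as the last step left them, time stands still between calls to the robot, and variables do not carry over. Pictures are saved under pics/ and viewed, at most 10 in all, crops included, and the job is handed in when it is done.

```bash
mkdir -p pics; cat > h.py <<'E'
import numpy as np, cv2
from cell import telemetry, optics, r
from scipy.spatial.transform import Rotation as Ro
def pose():
    s=telemetry.observe(); T=np.eye(4); T[:3,:3]=Ro.from_euler('xyz',s['tool_rot']).as_matrix(); T[:3,3]=s['position']; return T
def snap(name,f):
    P=pose(); im=optics.capture(name); c=optics.get_calibration(name)
    C=c['pose'] if 'pose' in c else P@np.array(c['T_tool_cam'])
    cv2.imwrite('pics/'+f+'.png',im[:,:,::-1]); np.savez('pics/'+f,K=c['K'],D=c['D'],C=C); return im
def ray(f,uv):
    z=np.load('pics/'+f+'.npz'); p=cv2.undistortPoints(np.array([[uv]],float),z['K'],z['D'])[0,0]
    d=z['C'][:3,:3]@np.array([p[0],-p[1],-1]); return z['C'][:3,3],d/np.linalg.norm(d)
def onz(f,uv,h):
    o,d=ray(f,uv); return o+d*(h-o[2])/d[2]
def tri(*obs):
    A=0;b=0
    for f,uv in obs:
        o,d=ray(f,uv); M=np.eye(3)-np.outer(d,d); A=A+M; b=b+M@o
    x=np.linalg.solve(A,b); e=[np.linalg.norm((np.eye(3)-np.outer(d,d))@(x-o)) for o,d in (ray(*q) for q in obs)]
    return x,np.round(e,1)
def proj(f,X):
    z=np.load('pics/'+f+'.npz'); p=z['C'][:3,:3].T@(np.array(X,float)-z['C'][:3,3]); p=p*[1,-1,-1]
    return cv2.projectPoints(p[None],np.zeros(3),np.zeros(3),z['K'],z['D'])[0].ravel()
E
python3 - <<'E'
from h import *
for n in('top','side','wrist'):
    snap(n,n+'0')
    z=np.load(f'pics/{n}0.npz');print(n,z['K'][0,0],z['C'].round(2).tolist())
print(telemetry.observe())
a=[cv2.imread(f'pics/{n}0.png') for n in('top','side')]
cv2.imwrite('pics/ts.png',cv2.resize(np.vstack(a),(480,600))) 
E
```

```text
top 465.2729148236113 [[0.0, 0.99, -0.16, 363.92], [-1.0, 0.0, 0.0, 59.82], [0.0, 0.16, 0.99, 1521.1], [0.0, 0.0, 0.0, 1.0]]
side 476.6387937651577 [[0.95, 0.18, -0.26, 284.39], [-0.32, 0.58, -0.75, -839.45], [0.01, 0.79, 0.61, 851.67], [0.0, 0.0, 0.0, 1.0]]
wrist 276.3733183295657 [[0.31, -0.91, -0.26, 104.83], [0.95, 0.3, 0.09, 544.87], [-0.0, -0.27, 0.96, 373.7], [0.0, 0.0, 0.0, 1.0]]
{'t': 0.15, 'joint_positions': array([ 1.12178412e+00,  3.26801875e-01, -1.93370299e-01,  1.05200886e+00,
        4.05504484e-06,  1.43657695e+00]), 'joint_velocities': array([ 2.51046410e-04, -1.46181733e-03,  2.52153320e-03,  7.39510818e-05,
        2.17947304e-04,  7.60465336e-04]), 'joint_torque': array([ 1.65154488e-03, -4.43702066e+01,  2.62665528e+01,  1.03763884e-02,
       -1.04023627e-04,  2.55290146e-06]), 'position': array([170.08004861, 522.54085792, 216.16023666]), 'tool_rot': array([-3.14022094e+00, -1.89315388e-04,  2.82679968e+00]), 'ft_force': array([-0.06408546, -0.3827854 , -0.39656553]), 'ft_torque': array([ 0.0147915 , -0.01999964, -0.00709622]), 'grasp_force': 0.0, 'opening': 1.0022931587005288}
```

View pics/top0.png

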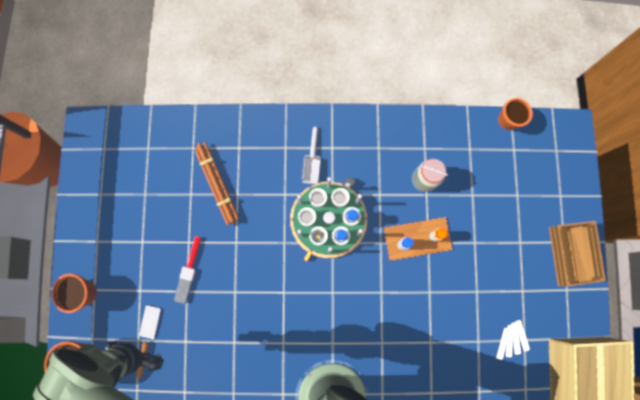

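View pics/side0.png

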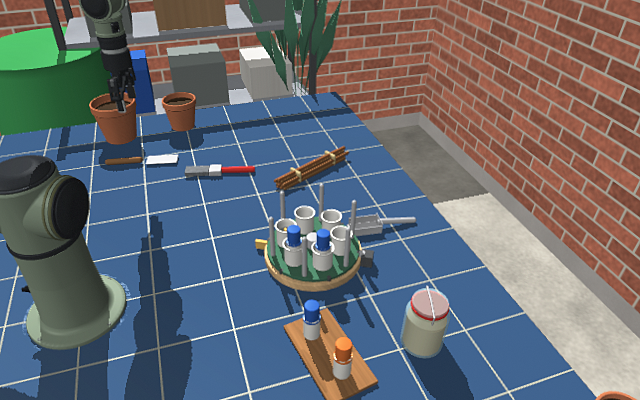

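The top view shows the orange cap at (441,233), the spare at (405,243), the wheel centre near (329,218), the pointer at (308,257) and empty pocket0 at (318,236). In the side view the orange cap top is near (343,344).

```bash
python3 - <<'E'
from h import *
print('orange cap top',tri(('top0',(441,231)),('side0',(343,344))))
print('spare cap top',tri(('top0',(405,241)),('side0',(312,305))))
print('p0 rim',onz('top0',(318,236),90)); print('ptr',onz('top0',(308,257),26),'ctr',onz('top0',(329,218),65))
print('p1,p2',onz('top0',(341,235),135),onz('top0',(352,214),135))
c=optics.get_calibration('wrist');print(np.array(c['T_tool_cam']).round(2).tolist())
a=[cv2.imread(f'pics/{n}.png') for n in('top0','side0')]
cv2.imwrite('pics/crop.png',np.vstack([cv2.resize(a[0][170:270,280:460],None,fx=4,fy=3,interpolation=2)[:, :720],cv2.resize(a[1][170:390,240:460],(720,300),interpolation=2)]) if 0 else cv2.resize(a[0][170:270,280:460],None,fx=4,fy=4,interpolation=2))
E
```

```text
orange cap top (array([ 517.27640912, -336.43370793,   99.32691157]), array([2.1, 2.1]))
spare cap top (array([ 489.48418018, -224.21212103,   94.75975674]), array([0.7, 0.7]))
p0 rim [504.46451921  44.58771088  90.        ]
ptr [443.07629485  75.87296755  26.        ] ctr [564.07316225   9.63406143  65.        ]
p1,p2 [503.19582513 -23.75651321 135.        ] [566.78707249 -57.33612371 135.        ]
[[-0.0, 0.96, 0.27, 68.98], [1.0, 0.0, -0.0, 0.85], [-0.0, 0.27, -0.96, -157.6], [0.0, 0.0, 0.0, 1.0]]
```

View pics/crop.png

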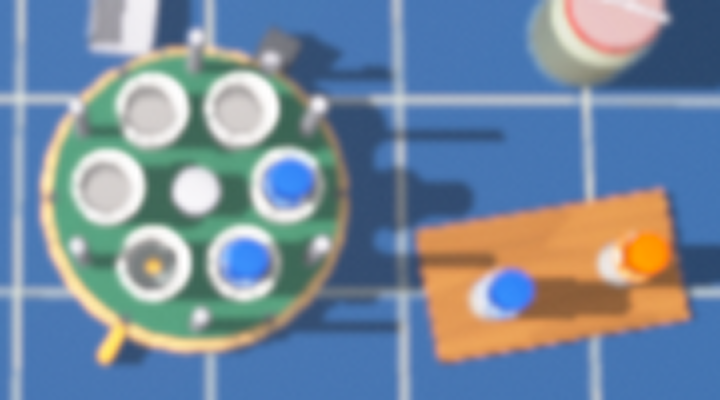

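The crop refines pocket0 to about (318.3,235.8), with the brass pin in it, and the post to push at about (299.5,231). I'll go above pocket0 for a close look, turning the tool to yaw 60° so the jaws lie radially.

```bash
python3 -m jog '[[[-46.6,-35.2,-3],[0,0,102],0],[[-46.6,-35.2,-3],[0,0,102],0],[[-46.6,-35.2,-3],[0,0,102],0],[[-46.6,-35.2,-3],[0,0,102],0],[[-46.6,-35.2,-3],[0,0,102],0],[[-46.6,-35.2,-3],[0,0,102],0],[[-46.6,-35.2,-3],[0,0,102],0],[[-46.6,-35.2,-3],[0,0,102],0],[[-46.6,-35.2,-3],[0,0,102],0],[[-46.6,-35.2,-3],[0,0,102],0],[[-46.6,-35.2,-3],[0,0,102],0],[[-46.6,-35.2,-3],[0,0,102],0]]'; python3 -c "
from h import *
T=pose();print(T.round(3).tolist());d=np.array([504.5,44.6,246])-T[:3,3];print('shift cm',T[:3,:3].T@d/10,telemetry.observe()['tool_rot'])"
```

```text
t: 1.15
position: [456.6, 111.5, 242.5]
tool_rot: [-3.142, -0.0, 1.32]
ft_force: [0.7, 0.9, 0.2]
opening: 1.001
grasp_force: 0.0
[[0.248, 0.969, 0.0, 456.57], [0.969, -0.248, 0.0, 111.461], [0.0, -0.0, -1.0, 242.537], [0.0, 0.0, 0.0, 1.0]]
shift cm [-5.28937715  6.30069875 -0.34719537] [-3.14158757e+00 -1.60749603e-04  1.32032149e+00]
```

```bash
python3 -m jog '[[[-5.2,6.2,-0.4],[0,0,16],0],[[-5.2,6.2,-0.4],[0,0,16],0],[[-5.2,6.2,-0.4],[0,0,16],0],[[-5.2,6.2,-0.4],[0,0,16],0],[[-5.2,6.2,-0.4],[0,0,16],0],[[-5.2,6.2,-0.4],[0,0,16],0]]'; python3 -c "
from h import *
snap('wrist','w1');T=pose();print(T.round(3).tolist());d=np.array([515,-337,236])-T[:3,3];print('shift cm',T[:3,:3].T@d/10)
print(proj('w1',(504.5,44.6,90)))"
```

```text
t: 1.65
position: [502.7, 48.7, 246.1]
tool_rot: [-3.14, 0.0, 1.049]
ft_force: [0.3, 0.8, -0.8]
opening: 0.998
grasp_force: 0.0
[[0.498, 0.867, -0.001, 502.719], [0.867, -0.498, 0.0, 48.964], [-0.0, -0.001, -1.0, 246.307], [0.0, 0.0, 0.0, 1.0]]
shift cm [-32.8638506   20.27751756   1.0219893 ]
[319.37863121 184.44448169]
```

View pics/w1.png

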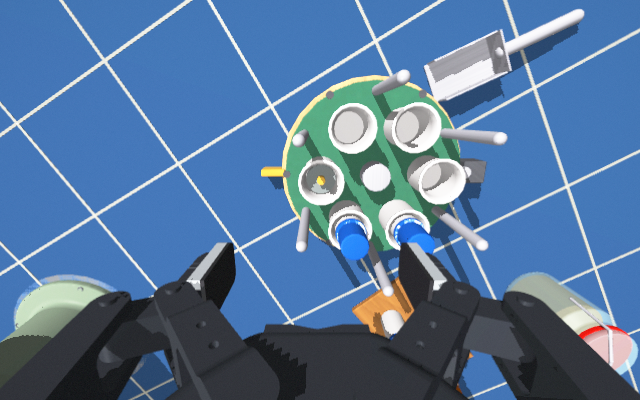

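The wrist view shows pocket0's rim at about (322,182) with the pin inside, the hub top at (376,178), the post tip to push at (299,139) and the pointer tip at (263,172). Next I'll go to the orange cartridge.

```bash
python3 -m jog '[[[-32.9,20.2,1],[0,0,0],0],[[-32.9,20.2,1],[0,0,0],0],[[-32.9,20.2,1],[0,0,0],0],[[-32.9,20.2,1],[0,0,0],0],[[-32.9,20.2,1],[0,0,0],0],[[-32.9,20.2,1],[0,0,0],0],[[-32.9,20.2,1],[0,0,0],0],[[-32.9,20.2,1],[0,0,0],0],[[-32.9,20.2,1],[0,0,0],0],[[-32.9,20.2,1],[0,0,0],0],[[-32.9,20.2,1],[0,0,0],0],[[-32.9,20.2,1],[0,0,0],0]]'; python3 -c "
from h import *
print('p0',tri(('w1',(322,182)),('top0',(318.3,235.8))),onz('w1',(322,182),90),'hub',onz('w1',(376,178),65),'post',onz('w1',(299,139),153),tri(('w1',(299,139)),('top0',(299.5,231))),'ptr',onz('w1',(263,172),26))
snap('wrist','w2');print(pose()[:3,3],proj('w2',(515,-337,105)))"
```

```text
t: 2.7
position: [514.1, -336.8, 236.1]
tool_rot: [-3.14, -0.001, 1.048]
ft_force: [-0.3, 0.5, -0.5]
opening: 1.004
grasp_force: 0.0
p0 (array([506.86897458,  43.11869444,  75.85348221]), array([0.5, 0.5])) [508.58287864  45.61210289  90.        ] hub [567.2000313  11.3732686  65.       ] post [516.09820313 102.67024885 153.        ] (array([514.72049673, 101.32614712, 134.62296702]), array([0.9, 0.9])) ptr [438.72048985  85.54799239  26.        ]
[ 514.18281294 -335.99585715  236.30863901] [317.06075279 187.2061359 ]
```

View pics/w2.png

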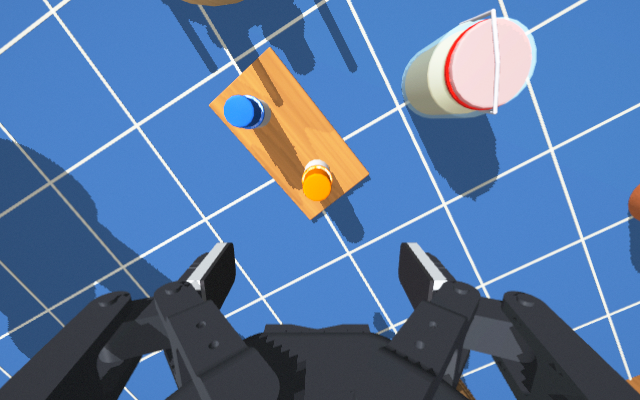

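The cap top is at about (317,187), as predicted. I'll descend 60 mm and take a second view for the height and centre.

```bash
python3 -m jog '[[[0,0,6],[0,0,0],0],[[0,0,6],[0,0,0],0],[[0,0,6],[0,0,0],0],[[0,0,6],[0,0,0],0]]'; python3 -c "
from h import *
snap('wrist','w3');print(pose()[:3,3]);X=[]
for f in('w2','w3'):
    im=cv2.imread(f'pics/{f}.png');h=cv2.cvtColor(im,cv2.COLOR_BGR2HSV)
    for lo in(60,200,240):
        m=cv2.inRange(h,(8,200,lo),(22,255,255));m[240:]=0
        n,l,s,c=cv2.connectedComponentsWithStats(m);k=1+np.argmax(s[1:,4]);print(f,lo,s[k],c[k])
print(onz('w2',(490,64),133),'jar')
im=cv2.imread('pics/w3.png');print(proj('w3',(515,-337,105)));cv2.imwrite('pics/w3c.png',cv2.resize(im[100:320,200:440],None,fx=2.5,fy=2.5))"
```

```text
t: 3.08
position: [513.9, -335.3, 176.3]
tool_rot: [-3.139, -0.001, 1.05]
ft_force: [-0.2, 0.2, 0.3]
opening: 1.0
grasp_force: 0.0
[ 514.82406387 -336.53122654  177.6780725 ]
w2 60 [302 167  31  34 706] [317.13739377 184.98866856]
w2 200 [302 167  31  34 679] [316.71723122 185.23858616]
w2 240 [302 167  29  34 636] [316.30345912 185.61006289]
w3 60 [ 300  181   36   41 1097] [318.4247949  201.51048314]
w3 200 [ 300  181   36   41 1056] [317.94034091 201.87689394]
w3 240 [300 181  36  41 993] [317.48036254 202.6183283 ]
[ 701.68286908 -310.91111468  133.        ] jar
[318.21328839 204.76064538]
```

View pics/w3c.png

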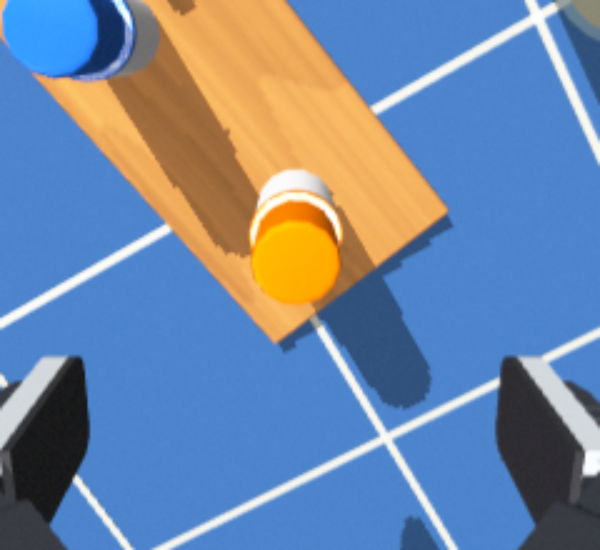

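The cap-top disc centre at (318.4,204.8) matches the predicted (318.2,204.8), so the orange cartridge is at (515,-337) with its cap top at z≈105. I'll descend and grip the upper cap.

```bash
python3 -m jog '[[[0,0.05,3],[0,0,0],0],[[0,0.05,5.5],[0,0,0],0],[[0,0.05,7.5],[0,0,0],0],[[0,0.05,8.9],[0,0,0],0],[[0,0.05,8.9],[0,0,0],0],[[0,0.05,8.9],[0,0,0],0]]' 40;  python3 -m jog '[[[0,0,0],[0,0,0],255],[[0,0,0],[0,0,0],255],[[0,0,0],[0,0,0],255],[[0,0,0],[0,0,0],255],[[0,0,0],[0,0,0],255],[[0,0,0],[0,0,0],255],[[0,0,0],[0,0,0],255],[[0,0,0],[0,0,0],255],[[0,0,0],[0,0,0],255],[[0,0,0],[0,0,0],255],[[0,0,0],[0,0,0],255],[[0,0,0],[0,0,0],255]]'
```

```text
t: 3.63
position: [515.4, -338.2, 88.9]
tool_rot: [3.14, 0.0, 1.048]
ft_force: [0.3, 0.9, -0.2]
opening: 0.998
grasp_force: 0.0
t: 4.63
position: [517.8, -340.9, 91.0]
tool_rot: [3.133, 0.001, 1.047]
ft_force: [3.2, -2.4, 11.3]
opening: 0.004
grasp_force: 5.4
```

Shut with no cartridge between the fingers, so I need to look.

```bash
python3 -c "
from h import *
snap('side','s4');snap('wrist','w4');print(telemetry.observe())
a=cv2.imread('pics/s4.png')[220:400,220:460];b=cv2.imread('pics/w4.png')
cv2.imwrite('pics/c4.png',np.hstack([cv2.resize(a,None,fx=1.67,fy=1.67*1.33)[:400],b[:, 120:520]]))"
```

```text
{'t': 4.7333, 'joint_positions': array([-7.01314178e-01,  5.50043000e-01, -1.81218318e-01,  8.30446559e-01,
        2.42557922e-04,  1.39284127e+00]), 'joint_velocities': array([-0.00060801, -0.00018562,  0.00151971, -0.00108122, -0.0007212 ,
       -0.00057371]), 'joint_torque': array([ 2.14484415e-02, -4.59780014e+01,  1.82889479e+01,  1.11001611e+00,
       -9.34479455e-02, -1.72410018e-03]), 'position': array([ 517.84254696, -340.90068148,   90.96252519]), 'tool_rot': array([3.13260479e+00, 1.37007360e-03, 1.04743215e+00]), 'ft_force': array([ 2.08906431, -1.01650337, 10.17718871]), 'ft_torque': array([-0.37194954, -0.50766067, -0.00671275]), 'grasp_force': 5.402129841386341, 'opening': 0.004652257914656366}
```

View pics/c4.png

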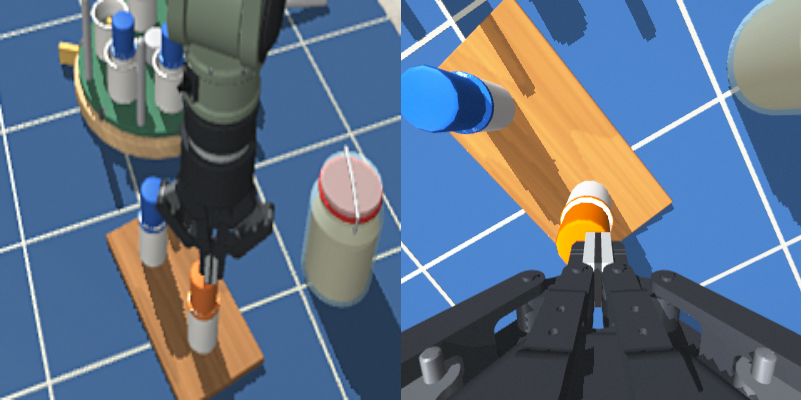

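```bash
python3 -c "
from h import *
T=pose();R=T[:3,:3]
for n,dz in(('tip',17),('tcp',0)):
    X=T[:3,3]+R@[0,0,dz]; print(n,X.round(1),'w4',proj('w4',X)-[120,0]+[400,0],'s4',(proj('s4',X)-[220,220])*[1.67,2.22])
for z in(10,68,105): print(z,'w4',proj('w4',(515,-337,z))+[280,0],'s4',(proj('s4',(515,-337,z))-[220,220])*[1.67,2.22])
b=cv2.imread('pics/w4.png')[150:330,220:420];a=cv2.imread('pics/s4.png')[320:390,310:390]
cv2.imwrite('pics/c5.png',np.hstack([cv2.resize(b,(444,400),interpolation=2),cv2.resize(a,(356,400),interpolation=2)]))"
```

```text
tip [ 518. -341.   74.] w4 [595.86741074 227.25192306] s4 [208.12801522 296.82972702]
tcp [ 517.8 -340.9   91. ] w4 [595.82499569 237.59285996] s4 [208.74956001 284.82537717]
10 w4 [590.25065634 198.33504633] s4 [201.94281996 336.55397667]
68 w4 [589.24284796 221.39122823] s4 [204.22069858 298.11093824]
105 w4 [588.22498891 244.67110967] s4 [205.76780973 271.93817694]
```

View pics/c5.png

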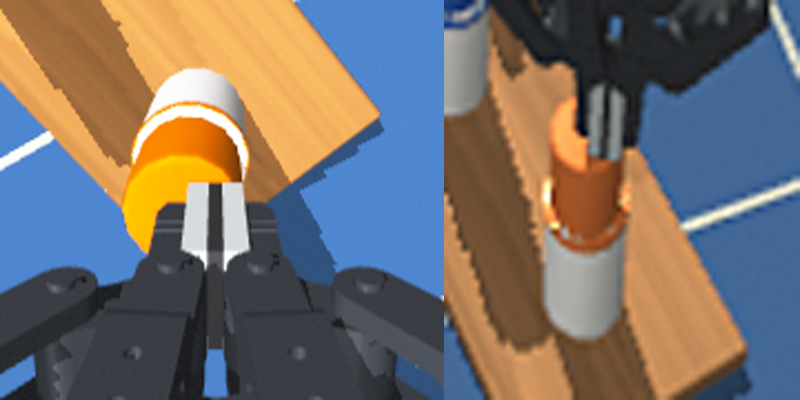

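```bash
python3 -c "
from h import *
T=pose()
X=tri(('w4',(316,232)),('s4',(346,347.7)));print(X, T[:3,:3].T@(X[0]-T[:3,3]))
print('captop',tri(('w4',(303,242)),('s4',(340.5,338.5))))
print('foot',onz('s4',(341.7,373.5),10),onz('w4',(312,185),12))
for x in(-11,0,11): print(x,proj('w4',T[:3,3]+T[:3,:3]@[x,0,17]),proj('s4',T[:3,3]+T[:3,:3]@[x,0,17]))
"
```

```text
(array([ 520.06277153, -338.71424092,   89.14947245]), array([0.7, 0.7])) [3.00591186 0.81396344 1.81632518]
captop (array([ 513.20090092, -331.35423942,  110.17461859]), array([1.7, 1.7]))
foot [ 514.94966723 -341.50851529   10.        ] [ 522.79853651 -326.77207855   12.        ]
-11 [315.88177957 242.16145478] [343.72569878 358.54051385]
0 [315.86741074 227.25192306] [344.62755402 353.70708425]
11 [315.85256054 211.85671557] [345.51269128 348.96082687]
```

The cartridge is slightly tilted and the shut fingertips are resting on its cap. That puts the tips about 10 mm behind the TCP, not 17 mm ahead as the text says. I'll lift off slowly, then measure the tips in clear air.

```bash
python3 -m jog '[[[0,0,-0.3],[0,0,0],255],[[0,0,-0.7],[0,0,0],255],[[0,0,-1.5],[0,0,0],255],[[0,0,-4],[0,0,0],255],[[0,0,-8],[0,0,0],255],[[0,0,-8],[0,0,0],255],[[0,0,-8],[0,0,0],255]]'; python3 -c "
from h import *
snap('side','s6');snap('wrist','w6');T=pose();print(T[:3,3])
for x in(-11,0,11):
  for z in (-11,17): X=T[:3,3]+T[:3,:3]@[x,0,z];print(x,z,proj('w6',X),proj('s6',X))
z=proj('s6',T[:3,3]).astype(int);print(z)
a=cv2.imread('pics/s6.png')[z[1]-40:z[1]+80,z[0]-55:z[0]+55];b=cv2.imread('pics/w6.png')[150:350,220:420]
cv2.imwrite('pics/c6.png',np.hstack([cv2.resize(b,(400,400),interpolation=2),cv2.resize(a,(367,400),interpolation=2)]))"
```

```text
t: 5.32
position: [515.9, -339.3, 170.4]
tool_rot: [3.137, 0.001, 1.048]
ft_force: [0.0, 0.3, 0.1]
opening: -0.002
grasp_force: 0.0
[ 514.16517229 -337.83950569  167.19199499]
-11 -11 [314.35097199 261.15495123] [343.96233458 322.58922583]
-11 17 [314.53256116 241.16394466] [343.18676003 332.55225325]
0 -11 [314.30705406 244.22470741] [344.92756729 317.73642416]
0 17 [314.49777051 226.33662716] [344.14057739 327.7019227 ]
11 -11 [314.26141628 226.65363604] [345.87351559 312.97852031]
11 17 [314.46181279 211.02864853] [345.07574767 322.94429165]
[344 321]
```

View pics/c6.png

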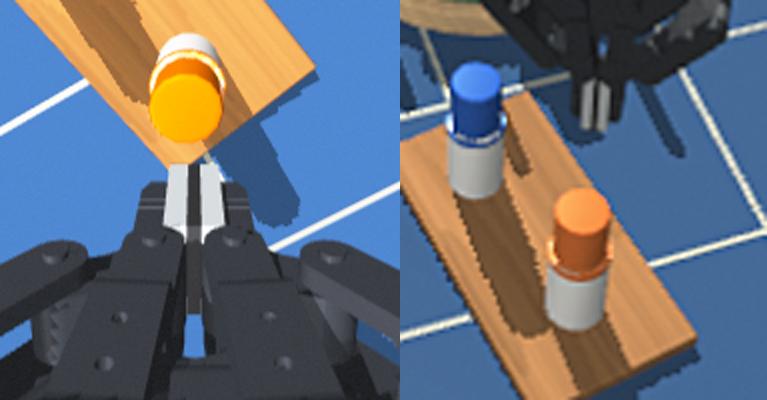

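Lifted clear. The orange cartridge stands upright again, its cap top at w6 (313.5,202.5) and s6 (343.6,344). Both views put the shut fingertips at about -11 mm along the tool z from the TCP.

```bash
python3 -c "
from h import *
T=pose();print(T[:3,3]);print(onz('w6',(313.5,202.5),105),tri(('w6',(313.5,202.5)),('s6',(343.6,344))),proj('w6',(515,-337,105)))
im=snap('wrist','w7');X=onz('w7',(313.5,202.5),105);print(X,'shift',T[:3,:3].T@(X-T[:3,3]))"
```

```text
[ 514.16517229 -337.83950569  167.19199499]
[ 514.89032019 -334.47273402  105.        ] (array([ 515.08206546, -336.33584312,   99.75180621]), array([1.1, 1.1])) [315.12883146 204.93680966]
[ 514.25774994 -333.4381838   105.        ] shift [ 3.85257253 -2.07132575 62.19398476]
```

```bash
python3 -m jog '[[[0.3,-0.3,0],[0,0,0],0],[[0.3,-0.3,0],[0,0,0],0],[[0.3,-0.3,0],[0,0,0],0],[[0.3,-0.3,0],[0,0,0],0],[[0.3,-0.3,0],[0,0,0],0],[[0.3,-0.3,0],[0,0,0],0],[[0.3,-0.3,0],[0,0,0],0],[[0.3,-0.3,0],[0,0,0],0],[[0.3,-0.3,0],[0,0,0],0],[[0.3,-0.3,0],[0,0,0],0]]';  python3 -m jog '[[[0,0,3],[0,0,0],0],[[0,0,5],[0,0,0],0],[[0,0,7],[0,0,0],0],[[0,0,8.5],[0,0,0],0],[[0,0,10],[0,0,0],0],[[0,0,10.7],[0,0,0],0],[[0,0,10.7],[0,0,0],0],[[0,0,10.7],[0,0,0],0]]'; python3 -c "
from h import *
print(snap('wrist','w8').shape,pose()[:3,3]);snap('side','s8')
a=cv2.imread('pics/s8.png')[260:400,270:420];b=cv2.imread('pics/w8.png')[150:350,200:440]
cv2.imwrite('pics/c8.png',np.hstack([cv2.resize(b,(420,350),interpolation=2),cv2.resize(a,(375,350),interpolation=2)]))"
```

```text
t: 6.3
position: [513.5, -334.1, 167.5]
tool_rot: [3.142, -0.0, 1.048]
ft_force: [-0.2, -0.1, 1.0]
opening: 1.002
grasp_force: 0.0
t: 6.97
position: [513.5, -334.1, 60.6]
tool_rot: [-3.141, -0.0, 1.048]
ft_force: [-0.0, -0.3, 0.1]
opening: 1.001
grasp_force: 0.0
(400, 640, 3) [ 513.94211572 -334.45106016   61.20543948]
```

View pics/c8.png

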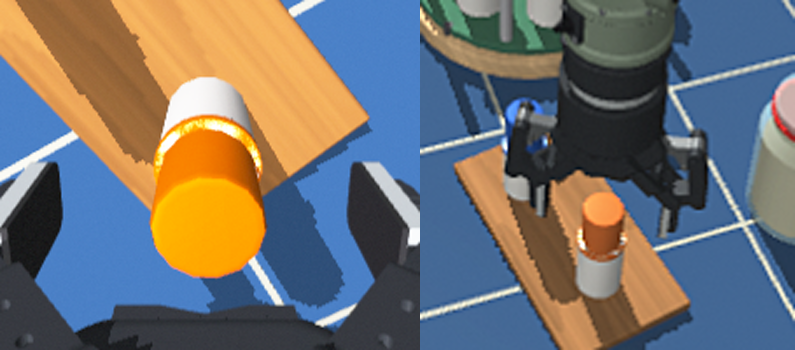

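The cap is centred between the open jaws, with the body behind it clear. All ten pictures are used, so from here I work from numbers only. Closing now.

```bash
python3 -m jog '[[[0,0,0],[0,0,0],255],[[0,0,0],[0,0,0],255],[[0,0,0],[0,0,0],255],[[0,0,0],[0,0,0],255],[[0,0,0],[0,0,0],255],[[0,0,0],[0,0,0],255],[[0,0,0],[0,0,0],255],[[0,0,0],[0,0,0],255],[[0,0,0],[0,0,0],255],[[0,0,0],[0,0,0],255],[[0,0,0],[0,0,0],255],[[0,0,0],[0,0,0],255]]' 45
```

```text
t: 8.07
position: [513.8, -334.3, 60.9]
tool_rot: [3.141, 0.0, 1.048]
ft_force: [-0.4, 0.5, 5.1]
opening: 0.361
grasp_force: 44.4
```

Gripped; the opening of 0.361 fits the 32 mm cap. Lift, then move to a spot beside pocket0 where the wrist camera can see the pocket past the cartridge.

```bash
python3 -m jog '[[[0,0,-1],[0,0,0],255],[[0,0,-3],[0,0,0],255],[[0,0,-6],[0,0,0],255],[[0,0,-9],[0,0,0],255],[[0,0,-12],[0,0,0],255],[[0,0,-15],[0,0,0],255],[[0,0,-16],[0,0,0],255],[[0,0,-16],[0,0,0],255]]'; python3 -m jog '[[[3,-2,0],[0,0,0],255],[[6,-4,0],[0,0,0],255],[[9,-6.3,0],[0,0,0],255],[[12,-8.4,0],[0,0,0],255],[[15,-10.5,0],[0,0,0],255],[[18,-12.6,0],[0,0,0],255],[[21,-14.7,0],[0,0,0],255],[[24,-16.8,0],[0,0,0],255],[[26.5,-18.5,0],[0,0,0],255],[[28,-19.6,0],[0,0,0],255],[[28,-19.6,0],[0,0,0],255],[[28,-19.6,0],[0,0,0],255]]'
cat > fit.py <<'E'
from h import *
from scipy.optimize import least_squares
t=lambda L:[(a/4+280,b/4+170) for a,b in L]
k=np.deg2rad(60)
def model(p):
    x,y,a=p; P=lambda r,an,z:(x+r*np.cos(a+an),y+r*np.sin(a+an),z)
    return [P(70,0,90),P(70,-k,90),P(70,-2*k,90),P(70,-3*k,90),P(0,0,65)]+[P(105,-k/2-i*k,151) for i in range(6)]+[P(70,k,135),P(70,2*k,135)]
obs={'top0':t([(153,263),(108,187),(153,110),(242,109),(196,190),(78,245),(76,108),(196,35),(319,103),(320,245),(201,315),(245,260),(289,181)]),
'w1':[(322,182),(353,128),(414,127),(439,182),(376,178),(299,139),(404,76),(501,139),(481,245),(388,292),(302,247),(353,245),(418,241)]}
def fit(fs):
    f=lambda p:np.concatenate([(proj(n,X)-o) for n in fs for X,o in zip(model(p),obs[n])])
    return least_squares(f,[565,10,2.61],loss='soft_l1',x_scale=[1,1,.01]),f
if __name__=='__main__':
    for fs in(['top0'],['w1'],['top0','w1']):
        s,f=fit(fs);print(fs,s.x,np.rad2deg(s.x[2]),'p0',np.round(model(s.x)[0],1),'post',np.round(model(s.x)[5],1));print(f(s.x).reshape(-1,2).round(0).astype(int).tolist())
    snap('wrist','w9');print(pose()[:3,3],telemetry.observe()['opening'],proj('w9',model(s.x)[0]))
E
python3 fit.py
```

```text
t: 8.73
position: [514.8, -335.1, 223.5]
tool_rot: [3.136, 0.001, 1.048]
ft_force: [0.6, -0.4, -0.7]
opening: 0.36
grasp_force: 44.8
t: 9.73
position: [482.2, 7.3, 218.7]
tool_rot: [-3.139, 0.002, 1.05]
ft_force: [-0.3, 0.2, -0.8]
opening: 0.366
grasp_force: 45.1
['top0'] [565.11176212  10.21302373   2.62545703] 150.42760700671428 p0 [504.2  44.8  90. ] post [511.9 100.8 151. ]
[[0, 0], [0, 0], [-1, 0], [0, 0], [0, 0], [0, 0], [0, 0], [0, 0], [0, 1], [1, 0], [0, 0], [0, -1], [1, -1]]
['w1'] [567.69850183  12.21830477   2.62292045] 150.28227184488748 p0 [506.9  46.9  90. ] post [514.8 102.9 151. ]
[[-2, 0], [-1, 0], [2, 1], [2, -1], [0, -1], [-1, 0], [0, 0], [0, 0], [1, 1], [-1, 0], [-2, -1], [1, 2], [1, 5]]
['top0', 'w1'] [567.39927006  12.00321404   2.622852  ] 150.27835004105552 p0 [506.6  46.7  90. ] post [514.5 102.7 151. ]
[[-1, 0], [-1, -1], [-1, -1], [-1, -1], [-1, -1], [-1, -1], [0, -1], [0, 0], [0, 0], [0, -1], [-1, -1], [0, -1], [0, -2], [-2, 0], [-1, 0], [2, 1], [2, 0], [0, -1], [-1, 1], [0, 0], [0, 0], [1, 1], [-1, 0], [-2, 0], [0, 2], [1, 6]]
[482.68107127   6.47432999 218.94409176] 0.36324468999846804 [317.88598168 143.58943194]
```

```bash
cat > circ.py <<'E'
from h import *
from scipy.ndimage import map_coordinates
A=np.linspace(0,2*np.pi,90,endpoint=False)
def G(f,s=1.0):
    im=cv2.GaussianBlur(cv2.imread(f'pics/{f}.png').astype(np.float32),(0,0),s)
    return np.sqrt(sum(cv2.Sobel(im[:,:,c],5,1,0)**2+cv2.Sobel(im[:,:,c],5,0,1)**2 for c in range(3))).clip(0,400)
def score(f,g,c,r,x,y,ang=A):
    z=np.load(f'pics/{f}.npz');P=np.stack([c[0]+r*np.cos(ang),c[1]+r*np.sin(ang),0*ang+c[2]],1)
    q=((P-z['C'][:3,3])@z['C'][:3,:3])*[1,-1,-1];u=cv2.projectPoints(q,np.zeros(3),np.zeros(3),z['K'],z['D'])[0][:,0]
    return map_coordinates(g,[u[:,1],u[:,0]],order=1,mode='constant').mean()
def find(f,c,rs,w=8,ang=A):
    g=G(f);R=np.arange(-w,w+.1,.5)
    S=np.array([[sum(score(f,g,(c[0]+a,c[1]+b,c[2]),r,0,0,ang) for r in rs) for b in R] for a in R])
    i,j=np.unravel_index(S.argmax(),S.shape);return np.array([c[0]+R[i],c[1]+R[j],c[2]]),S.max().round(),np.median(S).round()
E
python3 - <<'E'
from circ import *
z=np.load('pics/w9.npz');c=optics.get_calibration('wrist');T=z['C']@np.linalg.inv(np.array(c['T_tool_cam']));print(T[:3,3])
p,*q=find('w9',(505.5,45.8,90),[27.5]);print('p0 outer',p,q); p2,*q=find('w9',(505.5,45.8,90),[23]);print('mouth',p2,q); p3,*q=find('w9',(505.5,45.8,90),[27.5,23]);print('both',p3,q)
for zz in(-44,-47,-41):
    X=T[:3,3]+T[:3,:3]@[0,0,zz]; o,*q=find('w9',X,[16]);print('cap',zz,o,q,'tool',T[:3,:3].T@(o-T[:3,3]))
X=T[:3,3]+T[:3,:3]@[0,0,47]; a=np.deg2rad(60)+np.linspace(-1.3,1.3,50);o,*q=find('w9',X,[18],ang=a);print('body z+47 front arc',T[:3,:3].T@(o-T[:3,3]),q)
X=T[:3,3]+T[:3,:3]@[0,0,51]; o,*q=find('w9',X,[15],ang=a);print('foot front arc',T[:3,:3].T@(o-T[:3,3]),q)
for f in('w1',):
    print('w1',find('w1',(506.9,46.9,90),[27.5,23]))
E
```

```text
[482.24824673   7.32372278 218.66963688]
p0 outer [507.   45.3  90. ] [np.float32(397.0), np.float32(155.0)]
mouth [509.5  50.3  90. ] [np.float32(296.0), np.float32(200.0)]
both [507.   45.8  90. ] [np.float32(621.0), np.float32(370.0)]
cap -44 [481.38911684   6.82442675 262.66941137] [np.float32(245.0), np.float32(103.0)] tool [ -0.93136719  -0.61850211 -43.99679041]
cap -47 [484.39872162   8.32447475 265.66939599] [np.float32(224.0), np.float32(100.0)] tool [  1.86273438   1.23700422 -47.00641919]
cap -41 [480.87951206   4.32437876 259.66942674] [np.float32(304.0), np.float32(106.0)] tool [ -3.34859534   0.19205657 -40.99514961]
body z+47 front arc [-2.16838284  1.24423304 47.00004   ] [np.float32(314.0), np.float32(178.0)]
foot front arc [ 0.24884531  0.43367436 50.9983992 ] [np.float32(306.0), np.float32(171.0)]
w1 (array([506.9,  45.9,  90. ]), np.float32(618.0), np.float32(403.0))
```

```bash
python3 -m jog '[[[2,0.1,0],[0,0,0],255],[[4,0.15,0],[0,0,0],255],[[4.6,0.16,0],[0,0,0],255],[[4.6,0.16,0],[0,0,0],255],[[4.6,0.16,2],[0,0,0],255],[[4.6,0.16,4],[0,0,0],255],[[4.6,0.16,5.5],[0,0,0],255],[[4.6,0.16,6],[0,0,0],255],[[4.6,0.16,6],[0,0,0],255],[[4.6,0.16,6],[0,0,0],255]]'; python3 - <<'E'
from circ import *
snap('wrist','w10');T=pose();print(T[:3,3],telemetry.observe()['ft_force'])
a=np.deg2rad(60)+np.linspace(-2,2,70)
print('p0 front',find('w10',(507,45.6,90),[27.5],ang=a),find('w10',(507,45.6,90),[27.5,23],ang=a))
for zz in(-44,-41):
    X=T[:3,3]+T[:3,:3]@[0,0,zz]; o,*q=find('w10',X,[16]);print('cap',o,q,T[:3,:3].T@(o-T[:3,3]))
E
```

```text
t: 10.62
position: [507.9, 44.6, 160.6]
tool_rot: [-3.141, 0.0, 1.046]
ft_force: [-0.3, -0.6, -2.0]
opening: 0.354
grasp_force: 45.1
[508.42416569  44.78818315 161.17226099] [ 1.16136594 -0.35847027 -1.905783  ]
p0 front (array([507. ,  45.6,  90. ]), np.float32(370.0), np.float32(173.0)) (array([507. ,  45.6,  90. ]), np.float32(695.0), np.float32(354.0))
cap [507.38568482  44.30005169 205.17224256] [np.float32(243.0), np.float32(101.0)] [ -0.93331957  -0.61555993 -44.0007397 ]
cap [506.38830852  41.79924247 202.17224382] [np.float32(291.0), np.float32(106.0)] [ -3.59819133  -0.23025689 -41.00093991]
```

```bash
python3 -m jog '[[[0.08,-0.06,0.5],[0,0,0],255],[[0.08,-0.06,1],[0,0,0],255],[[0.08,-0.06,1.5],[0,0,0],255],[[0.08,-0.06,1.9],[0,0,0],255],[[0.08,-0.06,2.2],[0,0,0],255],[[0.08,-0.06,2.5],[0,0,0],255],[[0.08,-0.06,2.5],[0,0,0],255],[[0.08,-0.06,2.5],[0,0,0],255]]'; for i in 1; do python3 -m jog '[[[0,0,0.3],[0,0,0],255],[[0,0,0.3],[0,0,0],255],[[0,0,0.6],[0,0,0],255],[[0,0,0.6],[0,0,0],255],[[0,0,0.6],[0,0,0],255]]'; done
```

```text
t: 11.33
position: [507.7, 46.5, 135.2]
tool_rot: [-3.141, 0.0, 1.048]
ft_force: [0.4, -0.7, -1.7]
opening: 0.362
grasp_force: 45.1
t: 11.75
position: [507.7, 46.5, 129.2]
tool_rot: [-3.141, 0.0, 1.048]
ft_force: [-0.6, -0.8, -1.5]
opening: 0.358
grasp_force: 45.1
```

```bash
python3 -m jog '[[[0,0,0.15],[0,0,0],255],[[0,0,0.3],[0,0,0],255],[[0,0,0.45],[0,0,0],255],[[0,0,0.45],[0,0,0],255],[[0,0,0.45],[0,0,0],255]]';  python3 -m jog '[[[0,0,0.1],[0,0,0],255],[[0,0,0.2],[0,0,0],255],[[0,0,0.2],[0,0,0],255],[[0,0,0.2],[0,0,0],255]]'
```

```text
t: 12.17
position: [508.0, 46.5, 125.0]
tool_rot: [3.141, -0.0, 1.048]
ft_force: [-0.8, 0.7, 1.7]
opening: 0.359
grasp_force: 45.5
t: 12.5
position: [508.0, 46.4, 122.9]
tool_rot: [3.141, -0.0, 1.048]
ft_force: [-0.8, 0.2, 2.8]
opening: 0.363
grasp_force: 45.6
```

```bash
cat > ok.py <<'E'
import sys
from cell import telemetry
s=telemetry.observe();f=s['ft_force'];print(round(float(s['position'][2]),1),f.round(1));sys.exit(0 if f[2]<6.5 else 1)
E
K="python3 ok.py"
python3 -m jog '[[[0,0,0.05],[0,0,0],255],[[0,0,0.1],[0,0,0],255],[[0,0,0.1],[0,0,0],255]]' >/dev/null && $K && python3 -m jog '[[[0,0,0.05],[0,0,0],255],[[0,0,0.1],[0,0,0],255],[[0,0,0.1],[0,0,0],255]]' >/dev/null && $K && python3 -m jog '[[[0,0,0.05],[0,0,0],255],[[0,0,0.1],[0,0,0],255],[[0,0,0.1],[0,0,0],255]]' >/dev/null && $K && python3 -m jog '[[[0,0,0.05],[0,0,0],255],[[0,0,0.1],[0,0,0],255],[[0,0,0.1],[0,0,0],255]]' >/dev/null && $K && python3 -m jog '[[[0,0,0.05],[0,0,0],255],[[0,0,0.1],[0,0,0],255],[[0,0,0.1],[0,0,0],255]]' >/dev/null && $K && python3 -m jog '[[[0,0,0.05],[0,0,0],255],[[0,0,0.1],[0,0,0],255],[[0,0,0.1],[0,0,0],255]]' >/dev/null && $K
```

```text
121.9 [-0.1 -0.8  3.2]
120.9 [-0.1  0.6  4. ]
120.0 [0.  0.4 2.9]
119.5 [-2.   0.7  8.7]
```

The force is rising at a depth of about 21.5 mm. I'll feel on in fine steps.

```bash
python3 -m jog '[[[0,0,0],[0,0,0],255],[[0,0,0],[0,0,0],255],[[0,0,0],[0,0,0],255]]'; python3 -m jog '[[[0,0,0.03],[0,0,0],255],[[0,0,0.03],[0,0,0],255],[[0,0,0.03],[0,0,0],255]]'
```

```text
t: 13.75
position: [508.1, 46.5, 119.5]
tool_rot: [3.141, -0.0, 1.048]
ft_force: [-1.3, -0.0, 8.7]
opening: 0.362
grasp_force: 46.2
t: 14.0
position: [508.1, 46.5, 119.4]
tool_rot: [3.141, -0.0, 1.048]
ft_force: [-2.1, -0.1, 10.4]
opening: 0.363
grasp_force: 46.3
```

```bash
python3 -m jog '[[[-0.04,-0.07,0],[0,0,0],255],[[-0.04,-0.07,0],[0,0,0],255],[[-0.04,-0.07,0],[0,0,0],255]]'; python3 -m jog '[[[-0.04,-0.07,0],[0,0,0],255],[[-0.04,-0.07,0],[0,0,0],255],[[-0.04,-0.07,0],[0,0,0],255]]'
```

```text
t: 14.25
position: [508.0, 46.4, 119.4]
tool_rot: [3.14, -0.001, 1.048]
ft_force: [-1.0, 0.2, 7.8]
opening: 0.362
grasp_force: 45.9
t: 14.5
position: [507.8, 46.3, 119.5]
tool_rot: [3.139, -0.001, 1.047]
ft_force: [0.7, 0.6, 7.9]
opening: 0.359
grasp_force: 45.8
```

```bash
python3 -m jog '[[[0,0,0.03],[0,0,0],255],[[0,0,0.03],[0,0,0],255],[[0,0,0.03],[0,0,0],255]]'; python3 -m jog '[[[0,0,0.03],[0,0,0],255],[[0,0,0.03],[0,0,0],255],[[0,0,0.03],[0,0,0],255]]'
```

```text
t: 14.75
position: [507.8, 46.4, 119.4]
tool_rot: [3.139, -0.002, 1.048]
ft_force: [0.2, 0.0, 9.5]
opening: 0.362
grasp_force: 46.3
t: 15.0
position: [507.8, 46.4, 119.4]
tool_rot: [3.139, -0.002, 1.048]
ft_force: [0.1, 0.5, 10.7]
opening: 0.36
grasp_force: 46.4
```

Lateral forces are zero and the force rises steeply, about 7 N on the floor net of the pin, so it is home. Release.

```bash
python3 -m jog '[[[0,0,0],[0,0,0],90],[[0,0,0],[0,0,0],90],[[0,0,0],[0,0,0],90],[[0,0,0],[0,0,0],90],[[0,0,0],[0,0,0],90],[[0,0,0],[0,0,0],90],[[0,0,0],[0,0,0],90],[[0,0,0],[0,0,0],90]]'; python3 - <<'E'
from circ import *
snap('wrist','w11');snap('side','s11');snap('top','t11');T=pose();print(T[:3,3],telemetry.observe()['ft_force'])
for zz in (161,163.5,166):
    print(zz,find('w11',(507,45.6,zz),[16]),find('s11',(507,45.6,zz),[16]))
E
```

```text
t: 15.67
position: [506.2, 46.5, 117.9]
tool_rot: [-3.141, 0.0, 1.048]
ft_force: [0.6, -0.3, -0.7]
opening: 0.649
grasp_force: 0.0
[506.25524308  46.45965877 118.02575929] [ 0.07178369 -0.6025084   0.09903131]
161 (array([507. ,  43.1, 161. ]), np.float32(300.0), np.float32(90.0)) (array([509.5,  47.1, 161. ]), np.float32(394.0), np.float32(288.0))
163.5 (array([508. ,  45.1, 163.5]), np.float32(269.0), np.float32(90.0)) (array([509. ,  44.1, 163.5]), np.float32(394.0), np.float32(287.0))
166 (array([509. ,  47.1, 166. ]), np.float32(249.0), np.float32(91.0)) (array([508. ,  41.1, 166. ]), np.float32(394.0), np.float32(273.0))
```

Released, with the cap top near z≈164 at (508,45). Next I raise, close the jaws, turn to yaw 45° and go behind the post.

```bash
python3 -m jog '[[[0,0,-1],[0,0,0],90],[[0,0,-3],[0,0,0],90],[[0,0,-6],[0,0,0],90],[[0,0,-8.5],[0,0,0],90],[[0,0,-8.5],[0,0,0],90]]'; python3 -m jog '[[[3,-0.3,-8.5],[0,0,5],255],[[6,-0.7,-8.5],[0,0,10],255],[[9.1,-1.1,-8.5],[0,0,15],255],[[9.1,-1.1,-8.5],[0,0,15],255],[[9.1,-1.1,-8.5],[0,0,15],255],[[9.1,-1.1,-8.5],[0,0,15],255],[[9.1,-1.1,-8.5],[0,0,15],255],[[9.1,-1.1,-8.5],[0,0,15],255]]' >/dev/null
python3 - <<'E'
from circ import *
snap('wrist','w12');T=pose();print(T.round(2).tolist(),telemetry.observe()['opening'])
for zz in (161,163.5,166): print(zz,find('w12',(507.5,45.6,zz),[16]),find('w11',(507.5,45.6,zz),[16]))
print(find('w12',(507,45.6,90),[27.5]),[find('w12',(514.4,102.7,z),[6]) for z in(147,149)])
for d,th in((40,0),(15,0),(15,.1),(15,.2),(15,.3),(15,.4),(15,.5),(15,.62)):
    a=np.deg2rad(120.28)+th; X=np.array([567.3+105*np.cos(a)+d*.707,12+105*np.sin(a)+d*.707,109]);print(d,th,X.round(1),(T[:3,:3].T@(X-T[:3,3])/10).round(2))
E
```

```text
t: 16.23
position: [509.5, 46.3, 208.7]
tool_rot: [3.134, -0.004, 1.048]
ft_force: [1.1, -0.3, 0.4]
opening: 0.647
grasp_force: 0.0
[[0.71, 0.71, -0.0, 541.32], [0.71, -0.71, -0.0, 129.67], [-0.0, -0.0, -1.0, 287.18], [0.0, 0.0, 0.0, 1.0]] 0.0004093755112793714
161 (array([507. ,  43.1, 161. ]), np.float32(217.0), np.float32(159.0)) (array([507. ,  43.1, 161. ]), np.float32(300.0), np.float32(90.0))
163.5 (array([507. ,  45.6, 163.5]), np.float32(217.0), np.float32(158.0)) (array([508. ,  45.1, 163.5]), np.float32(269.0), np.float32(90.0))
166 (array([507.5,  47.1, 166. ]), np.float32(220.0), np.float32(156.0)) (array([509. ,  47.1, 166. ]), np.float32(249.0), np.float32(91.0))
(array([501.5,  47.1,  90. ]), np.float32(259.0), np.float32(207.0)) [(array([513.9, 102.7, 147. ]), np.float32(334.0), np.float32(247.0)), (array([514.4, 103.2, 149. ]), np.float32(331.0), np.float32(246.0))]
40 0 [542.6 131.  109. ] [ 0.21  0.02 17.82]
15 0 [525.  113.3 109. ] [-2.29  0.02 17.82]
15 0.1 [516.2 107.5 109. ] [-3.31 -0.19 17.82]
15 0.2 [508. 101. 109.] [-4.36 -0.3  17.83]
15 0.3 [500.5  93.6 109. ] [-5.41 -0.31 17.83]
15 0.4 [493.8  85.5 109. ] [-6.45 -0.21 17.83]
15 0.5 [488.   76.8 109. ] [-7.480e+00 -1.000e-02  1.783e+01]
15 0.62 [482.1  65.6 109. ] [-8.68  0.37 17.83]
```

The cartridge sits centred at (507.5,45.6) and the post is confirmed at (514.2,103). Descend behind the post.

```bash
python3 -m jog '[[[0.2,0,4],[0,0,0],255],[[0.2,0,8],[0,0,0],255],[[0.2,0,12],[0,0,0],255],[[0.2,0,15],[0,0,0],255],[[0.2,0,17],[0,0,0],255],[[0.2,0,17.8],[0,0,0],255],[[0.2,0,17.8],[0,0,0],255],[[0.2,0,17.8],[0,0,0],255]]'; python3 -m jog '[[[-0.5,0,0],[0,0,0],255],[[-1,0,0],[0,0,0],255],[[-1.5,0,0],[0,0,0],255],[[-1.8,0,0],[0,0,0],255],[[-2.1,0,0],[0,0,0],255],[[-2.4,0,0],[0,0,0],255],[[-2.4,0,0],[0,0,0],255]]'
```

```text
t: 17.62
position: [543.9, 131.7, 110.6]
tool_rot: [3.141, -0.0, 0.785]
ft_force: [0.6, -0.9, 0.7]
opening: -0.004
grasp_force: 0.0
t: 18.2
position: [526.2, 114.8, 110.2]
tool_rot: [3.142, 0.0, 0.785]
ft_force: [0.2, 0.1, 0.3]
opening: -0.002
grasp_force: 0.0
```

```bash
python3 -m jog '[[[-0.3,-0.02,0],[0,0,0],255],[[-0.6,-0.08,0],[0,0,0],255],[[-0.9,-0.16,0],[0,0,0],255],[[-1.2,-0.21,0],[0,0,0],255]]'; python3 -m jog '[[[-0.3,-0.04,0],[0,0,0],255],[[-0.6,-0.08,0],[0,0,0],255],[[-0.9,-0.1,0],[0,0,0],255],[[-1.2,-0.12,0],[0,0,0],255]]'
```

```text
t: 18.53
position: [517.1, 108.9, 110.2]
tool_rot: [-3.141, -0.002, 0.786]
ft_force: [1.3, 4.3, 0.1]
opening: -0.001
grasp_force: 2.3
t: 18.87
position: [507.5, 102.0, 110.2]
tool_rot: [-3.14, -0.003, 0.787]
ft_force: [2.2, 6.5, 0.1]
opening: -0.0
grasp_force: 3.3
```

The push is working at about 6.5 N. Continuing along the arc.

```bash
python3 -m jog '[[[-0.3,-0.01,0],[0,0,0],255],[[-0.6,-0.01,0],[0,0,0],255],[[-0.9,0,0],[0,0,0],255],[[-1.2,0.03,0],[0,0,0],255],[[-1.5,0.06,0],[0,0,0],255],[[-1.8,0.1,0],[0,0,0],255]]'; python3 -m jog '[[[-0.3,0.06,0],[0,0,0],255],[[-0.6,0.13,0],[0,0,0],255],[[-0.9,0.21,0],[0,0,0],255],[[-1.2,0.3,0],[0,0,0],255]]'; python3 -m jog '[[[-0.3,0.08,0],[0,0,0],255],[[-0.6,0.16,0],[0,0,0],255],[[-0.9,0.26,0],[0,0,0],255]]'
```

```text
t: 19.37
position: [494.9, 88.6, 110.0]
tool_rot: [-3.139, -0.002, 0.787]
ft_force: [1.0, 5.8, 0.3]
opening: -0.003
grasp_force: 2.7
t: 19.7
position: [488.2, 76.6, 109.8]
tool_rot: [-3.141, 0.0, 0.786]
ft_force: [0.4, 3.0, -1.2]
opening: 0.002
grasp_force: 1.1
t: 19.95
position: [484.0, 67.3, 110.0]
tool_rot: [3.141, 0.002, 0.785]
ft_force: [0.0, -0.0, -0.1]
opening: 0.0
grasp_force: 0.0
```

The force has dropped to zero, so the wheel ran on. I'll back off, rise, move clear and check the angle in the images.

```bash
python3 -m jog '[[[1,0,0],[0,0,0],255],[[2,0,0],[0,0,0],255],[[2,0,-4],[0,0,0],255],[[2,0,-8],[0,0,0],255],[[2,0,-12],[0,0,0],255],[[2,0,-15],[0,0,0],255],[[2,0,-15],[0,0,0],255],[[2,0,-15],[0,0,0],255]]' ; python3 -m jog '[[[0,-4,0],[0,0,0],255],[[0,-8,0],[0,0,0],255],[[0,-8,0],[0,0,0],255],[[0,-8,0],[0,0,0],255],[[0,-8,0],[0,0,0],255],[[0,-8,0],[0,0,0],255]]' ; python3 - <<'E'
from circ import *
snap('wrist','w13');snap('side','s13');snap('top','t13')
for f in('w13','s13','t13'):
    im=cv2.imread(f'pics/{f}.png');h=cv2.cvtColor(im,cv2.COLOR_BGR2HSV);m=cv2.inRange(h,(6,180,150),(24,255,255))
    n,l,s,c=cv2.connectedComponentsWithStats(m)
    for th in(.947,1.047,1.147):
        a=np.deg2rad(150.28)+th;X=(567.3+70*np.cos(a),12+70*np.sin(a),155);print(f,th,proj(f,X).round(1),end=' ')
    print([(c[i].round(1).tolist(),int(s[i,4])) for i in range(1,n) if s[i,4]>8])
a=np.deg2rad(150.28)+1.047;c=(567.3+70*np.cos(a),12+70*np.sin(a))
print(np.round(c,1),[(z,find('s13',(*c,z),[16]),find('t13',(*c,z),[16])) for z in(161,163.5)])
E
```

```text
t: 20.62
position: [500.7, 82.9, 262.1]
tool_rot: [3.138, -0.003, 0.786]
ft_force: [-0.6, 0.1, 0.1]
opening: -0.001
grasp_force: 0.0
t: 21.12
position: [442.5, 138.7, 259.3]
tool_rot: [-3.141, 0.001, 0.785]
ft_force: [-0.2, -0.3, -0.9]
opening: -0.0
grasp_force: 0.0
w13 0.947 [462.9 255.5] w13 1.047 [469.  257.3] w13 1.147 [475.3 258.6] [([466.4, 252.1], 1323)]
s13 0.947 [289.9 219.9] s13 1.047 [292.  221.2] s13 1.147 [294.4 222.5] [([291.6, 224.8], 69)]
t13 0.947 [339.1 234.2] t13 1.047 [341.2 233.1] t13 1.147 [343.2 231.8] [([341.5, 233.1], 66)]
[506.8 -23.3] [(161, (array([510.34301565, -20.78389212, 161.        ]), np.float32(380.0), np.float32(259.0)), (array([507.84301565, -25.78389212, 161.        ]), np.float32(336.0), np.float32(281.0))), (163.5, (array([509.34301565, -23.78389212, 163.5       ]), np.float32(380.0), np.float32(267.0)), (array([507.84301565, -25.28389212, 163.5       ]), np.float32(335.0), np.float32(281.0)))]
```

```bash
python3 -c "
from cell import r
print(r.sign_off())"
```

```text
the job is handed in; nothing more can be done
None
```

The orange cartridge is pressed home in pocket0 and let go, the wheel is one click anticlockwise, and the job is handed in at about 21 s of the 56 s. "Home" rests on feel: the force rose steeply about 21 mm below the rim, near the top of the 20–48 mm range. My first grasp closed on top of the cap and briefly tilted the cartridge, because the fingertips stood about 28 mm farther back than stated.

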